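# Hang the lift-off guard on the autosampler tray bay and shut it

### The arm

A 6-joint arm with a two-finger parallel gripper is mounted at the origin on the work surface. World frame = base frame: x ahead of the robot, y to its left, z up, the work surface at z = 0. Lengths are in m, angles in rad, forces in N, time in s.
With the tool pointing down it reaches from about 0.225 to 0.875 m from the base axis. Payload 3.4 kg.
Tool frame: the origin (TCP) lies at the very end of the fingers, on their centre line; the grasp point (between the pads) lies 19 mm behind it; z points along the fingers, y is the direction in which the jaws open and shut (so a half turn about z gives the same grasp; the last joint's range is limited). The gripper opens to 85 mm and grips with 20 to 120 N. Pads are 22 mm wide; open, the fingers measure 114 mm over their backs; the gripper's body (76 mm by 85 mm) begins 54 mm behind the grasp point. The pads swing forward as they close: fully open they stand 13 mm farther back than shut.
Start: joints at [1.186, 0.276, 1.505, -0, 1.361, -0.121], TCP at [0.15, 0.555, 0.231] pointing down, gripper open.
Joint ranges: [-2.89, 2.89], [-0.75, 2.08], [0.22, 2.7], [-1.18, 4.32], [0.11, 2.71], [-2.7, 2.7]. Speed limits (rad/s): [2.57, 2.57, 3.14, 3.14, 3.14, 3.14].

### API

Orientations are given as a unit quaternion [w, x, y, z].
In Python, from rig import get_state, get_image, calibration, sign_off gives the robot as it stands. The module is installed in compiled form; this text tells all that it offers.
- The arm moves only by the tool drive_tool, never from a script. Its argument "targets" is one flat list of numbers, 7 for each row, row after row: the turn, a rotation vector about the tool's x, y, z in degrees, then the shift along the tool's x, y, z in mm, then the opening, from 0 (shut) to 1 (fully open). In form: [wx, wy, wz, tx, ty, tz, fingers, wx, wy, wz, tx, ty, tz, fingers, ...]. A call has 1 to 12 rows; each row shifts and turns the commanded pose from where the row before left it, along the tool's axes as they then stand; what a row does not reach is not made up. A row lasts 1/8 s, in which the tool goes at most 62.5 mm and 10.7 degrees, less where a joint would pass 70% of its speed; a pose out of reach is approached as far as the arm can. A call is refused whole if a number of a shift passes 62.5 or a number of a turn 10.7, either way. A call with a gripper value outside its range is refused whole. The fingers move at their own pace and stop on an object; "grip_force" is the grip in N (left out, the last holds). Time passes only in rows, so rows that do not move let the fingers close. It gives the time, the measured TCP pose, the force and the opening at its end, in the units of the state.
- get_state(): the state, without advancing time (a new reading comes with each control period).
- get_image(name): name is "scene" or "top" or "wrist"; returns the picture (384x512x3 uint8, red, green, blue); there is no depth.
- calibration(name): a dict with "mtx" (3x3 intrinsics, pixels), "distortion" ([k1, k2, p1, p2, k3] as OpenCV has them; the pictures are not rectified), "world_to_cam" (4x4, takes a point from world to camera coordinates); the wrist camera has in their place "hand_eye" (4x4, takes a point from camera to tool coordinates, whose origin is the TCP and whose axes are the flange's). Camera axes: x right, y down, z forward; pixel columns grow to the right and rows downward; lengths in m; the calibration is good to about 2 mm. A picture is of the moment at which its call begins: read the wrist's pose just before it. calibration takes no time and is no camera call.
- sign_off(): hands the job in, once; it reports no verdict.
The state is a dict: "clock": time; "qpos": joint angles; "qd": joint speeds; "effort": joint torques, N m; "position": TCP position; "ee_rot": TCP orientation; "contact_force": force on the tool from outside, world axes, zero at the start; "moment": the same for the moment, N m; "width": finger opening in m.
Only numpy, scipy, OpenCV 4.12 (cv2) and the standard library are available. Lean on these libraries where they do the work, as an engineer would, in place of code of your own. Each camera call takes 0.05 s, during which the arm holds its last target.

### The job

Take the front guard with the two hinge knuckles out of the stand, hang it on the tray bay standing open by lowering both knuckles onto both hinge pins until it is fully home, then swing it shut so that its tongue goes under the keeper and it rests against the stop, and let go. Feel for the pins and work gently: do not force or drop the guard on the bay. Leave the plain blanking plate standing in its slot and the vial tray, bottle and beaker where they are.

Things in the scene. Friction and masses are not known exactly. Their poses are not given: they have to be found in the camera images.
- guard: The guard to hang: white upright panel 130 mm wide (its y), 10 thick (x), 120 tall, 0.2 to 0.35 kg. Origin: centre of its underside. Starts upright in one of two slots of a low grey stand (150 x 110 mm), underside 10 mm above the table; slots 25 mm deep, 1.5 mm play each side: lift it 30 mm before moving sideways. The free edge is at -y, the hinge edge at +y.
- tab (a point): Middle of the top of the guard's grey grip tab, 160 mm above the underside, over the panel's middle. The tab is 50 mm wide (y), 12 mm thick (x) and stands 40 mm above the panel's top edge: pinch it across its thickness from above.
- knuckle (a point): Centre of the underside of the guard's lower knuckle, on the hinge axis, guard frame (0, +78, +12) mm. Two aluminium tubes, 22 mm outside, 9.5 mm bore, 16 mm tall, sit one above the other on this axis beyond the +y edge; undersides 12 and 100 mm above the panel's underside.
- tongue (a point): Outer end of the guard's tongue (12 mm tall, 10 mm thick), which reaches 43 mm beyond the -y edge, guard frame (0, -108, +66) mm.
- bay: Autosampler tray bay, fixed: white open-topped box, open front to its -x. Origin on the table under the middle of the shut guard; x into the bay, y left, z up. Walls 98 mm high, drive unit behind (x over 230 mm) up to 170 mm. Shut, the guard's yaw equals the bay's; it opens towards bay -x, its yaw then being the bay's minus the opening angle (0 to 1.6 rad).
- hinge_mid (a point): Middle of the hinge post's adjustment, at the lower pin's shoulder: bay (0, +78, 24) mm. The post is clamped up to 14 mm either way from here along bay y; the offset differs each time and is not measured: find it by feel or sight. The post is rigid. Two upright pins, shoulders 24 and 112 mm above the table, 8 mm thick, 19 mm tall, the top 3 mm tapering to 6 mm thick; arms 8 mm thick.
- keeper (a point): Middle of the keeper plate's underside, bay (+5.5, -104, 93) mm; plate 40 x 46 mm. Below it the stop jamb (face at bay x +5.5 mm) meets the back of the shut guard. The keeper covers the tongue, so the guard cannot be lowered shut: hang it about 1 rad open. Home, the knuckles rest on the shoulders, the panel's underside is 12 mm above the table, it turns freely and, let go, droops about 1 degree.
- blank: Plain blanking plate, a bystander in the other slot of the stand, 84 mm from the guard: the same panel and tab, but no knuckles and no tongue. Origin: centre of its underside.
- vial_tray: Black tray with capped amber vials on the bay's floor, a bystander, 125 x 95 mm, 54 mm tall. Origin: centre of its underside.
- amber_bottle: Bystander bottle 64 mm in diameter, 130 mm tall, on the table to the right. Origin: centre of its underside.
- beaker: Bystander beaker 66 mm in diameter, 85 mm tall, on the table between the bottle and the bay. Origin: centre of its underside.
Not all that is in view belongs to the job. Leave any purple look-alike of the guard alone.

How it is judged:
On the way:
1. the guard is hung fully home on both pins while standing open by more than 0.35 rad (z of knuckle in the frame of bay between 0.0215 and 0.0265 m and x of knuckle in the frame of bay between -0.005 and 0.005 m and y of knuckle in the frame of bay between 0.06 and 0.096 m and angle between guard's own z axis and vertical below 0.07 rad and angle between the x axis of guard and the x axis of bay, either way round above 0.35 rad), for 0.2 s.
At the end, for the whole second after the job is handed in: The guard sits on both pins, its lower knuckle within 2.5 mm of the height of its shoulder and on the hinge axis (within 5 mm across and 18 mm along the front, the post's adjustment included), upright within 0.07 rad, shut within 0.06 rad, at rest and released (z of knuckle in the frame of bay between 0.0215 and 0.0265 m and x of knuckle in the frame of bay between -0.005 and 0.005 m and y of knuckle in the frame of bay between 0.06 and 0.096 m and angle between guard's own z axis and vertical below 0.07 rad and angle between the x axis of guard and the x axis of bay, either way round below 0.06 rad and linear speed of guard below 0.02 m/s); the robot touches nothing.
It fails at once if the guard pressed or dropped on the bay or its hinge post with more than 35 N (contact force between guard and bay above 35 N).
It fails at once if the robot pushing the bay itself with more than 35 N (contact force between any of the fingers, the arm and bay above 35 N).
It fails at once if the blanking plate knocked out of its place (distance of blank from where it was at the start of the episode above 0.03 m or angle between blank's own z axis and vertical above 0.3 rad).
It fails at once if the vial tray, bottle or beaker shifted by more than 30 mm (distance of any of vial_tray, amber_bottle, beaker from where it was at the start of the episode above 0.03 m).
It also fails if it takes over 64 s, if anything falls off the work surface, if the arm or the gripper's body presses on something with over 40 N, if the wrist force passes 120 N, or if a joint passes its speed limit or range.

## Working session

There is one attempt and no reset: what is moved stays moved. The work goes in short steps, Python scripts to look and compute and a tool call to move; the robot and the scene stay as the last step left them, time stands still between calls to the robot, and variables do not carry over. Pictures are saved under pics/ and viewed, and the job is handed in when it is done.

Besides the shell and the picture viewer there is one more tool, called after "Emit:" as a command line: name --argument value ..., lists and objects as JSON in quotes. drive_tool: Moves the arm, as the interface text tells. Its arguments: {"type":"object","properties":{"targets":{"type":"array"},"grip_force":{"type":"number"}},"required":["targets"]}

```bash
mkdir -p pics; ls; python3 - <<'E'
from rig import *
import cv2,numpy as np
print(get_state())
for n in ("scene","top","wrist"):
    im=get_image(n); cv2.imwrite(f"pics/a_{n}.png",cv2.cvtColor(im,cv2.COLOR_RGB2BGR))
    c=calibration(n); print(n,{k:np.round(v,4).tolist() for k,v in c.items()})
E
```

```text
pics
{'clock': 0.0, 'qpos': array([ 1.18600558e+00,  2.76605107e-01,  1.50608200e+00,  9.81253534e-07,
        1.36070241e+00, -1.21015779e-01]), 'qd': array([ 0.00056538, -0.00049354,  0.00016885, -0.00043806, -0.00072916,
       -0.00175633]), 'effort': array([-4.06329837e-04, -4.16780519e+01, -2.45801336e+01, -2.06949803e-04,
        1.12537615e-02,  9.42892399e-06]), 'position': array([0.14974148, 0.55463929, 0.23045432]), 'ee_rot': array([-2.25266335e-04,  1.31505517e-01,  9.91315032e-01, -8.69732348e-04]), 'contact_force': array([1.03401552, 0.22203093, 0.67040592]), 'moment': array([-0.00070342,  0.04523454,  0.02910331]), 'width': 0.08553486599905955}
scene {'mtx': [[353.0631, 0.0, 251.8947], [0.0, 353.0631, 192.34], [0.0, 0.0, 1.0]], 'distortion': [-0.0084, 0.0, 0.0, 0.0, 0.0], 'world_to_cam': [[-0.2885, 0.9574, 0.0129, 0.222], [0.6073, 0.1933, -0.7706, -0.2149], [-0.7403, -0.2145, -0.6372, 1.2394], [0.0, 0.0, 0.0, 1.0]]}
top {'mtx': [[414.4853, 0.0, 259.7072], [0.0, 414.4853, 189.5515], [0.0, 0.0, 1.0]], 'distortion': [0.0423, 0.0, 0.0, 0.0, 0.0], 'world_to_cam': [[0.0259, -0.9996, -0.0117, -0.0796], [-0.9901, -0.024, -0.1386, 0.5274], [0.1383, 0.0152, -0.9903, 1.1012], [0.0, 0.0, 0.0, 1.0]]}
wrist {'mtx': [[321.8433, 0.0, 259.5285], [0.0, 321.8433, 188.7849], [0.0, 0.0, 1.0]], 'distortion': [-0.0721, 0.0, 0.0, 0.0, 0.0], 'hand_eye': [[-0.0003, -0.9641, -0.2655, 0.0675], [1.0, 0.0, -0.0011, 0.0008], [0.0011, -0.2655, 0.9641, -0.1433], [0.0, 0.0, 0.0, 1.0]]}
```

View pics/a_scene.png

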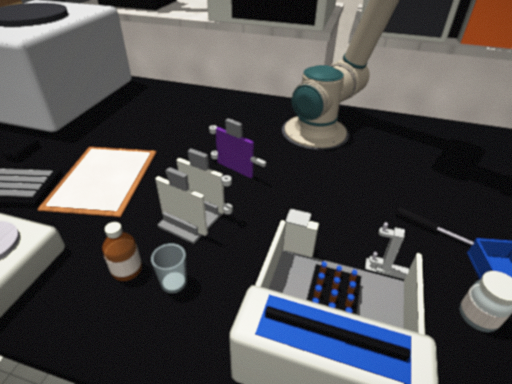

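View pics/a_top.png

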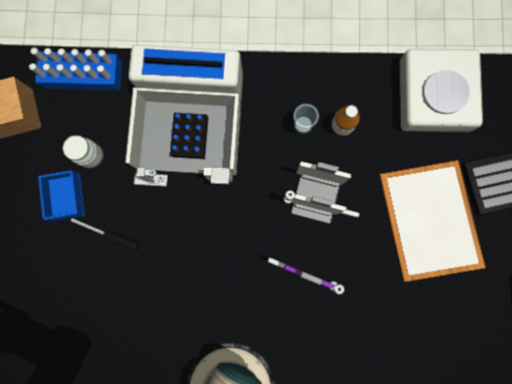

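View pics/a_wrist.png

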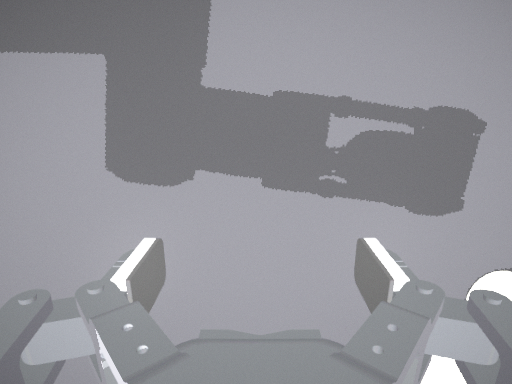

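```bash
python3 - <<'E'
import cv2,numpy as np
t=cv2.imread("pics/a_top.png"); s=cv2.imread("pics/a_scene.png")
cv2.imwrite("pics/b1.png",cv2.resize(t[150:230,270:370],None,fx=8,fy=7,interpolation=cv2.INTER_CUBIC)[:600])
cv2.imwrite("pics/b2.png",cv2.resize(t[80:200,120:250],None,fx=5,fy=5,interpolation=cv2.INTER_CUBIC))
cv2.imwrite("pics/b3.png",cv2.resize(s[145:245,145:245],None,fx=6,fy=6,interpolation=cv2.INTER_CUBIC))
cv2.imwrite("pics/b4.png",cv2.resize(s[205:300,270:430],None,fx=5,fy=5,interpolation=cv2.INTER_CUBIC))
E
```

```text
(no output)
```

View pics/b1.png

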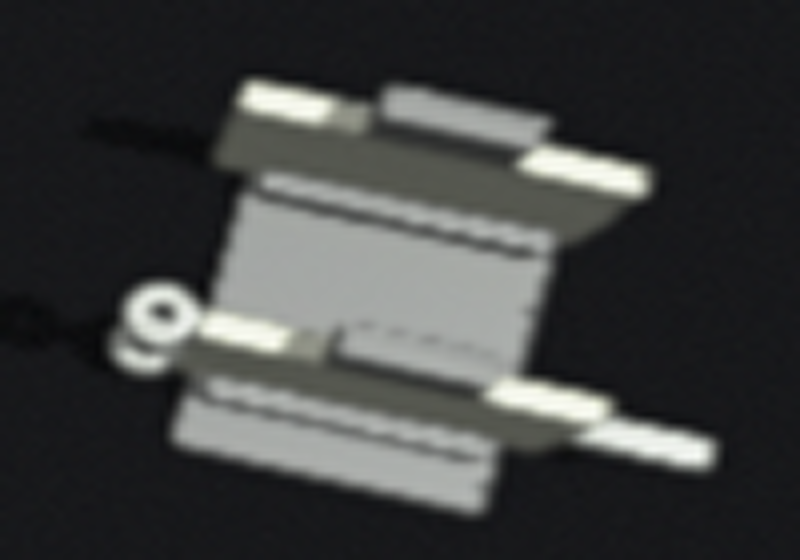

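View pics/b2.png

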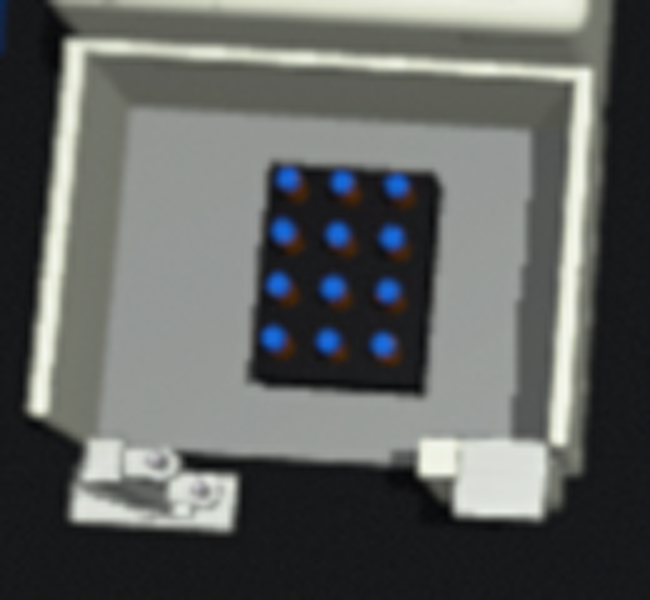

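View pics/b3.png

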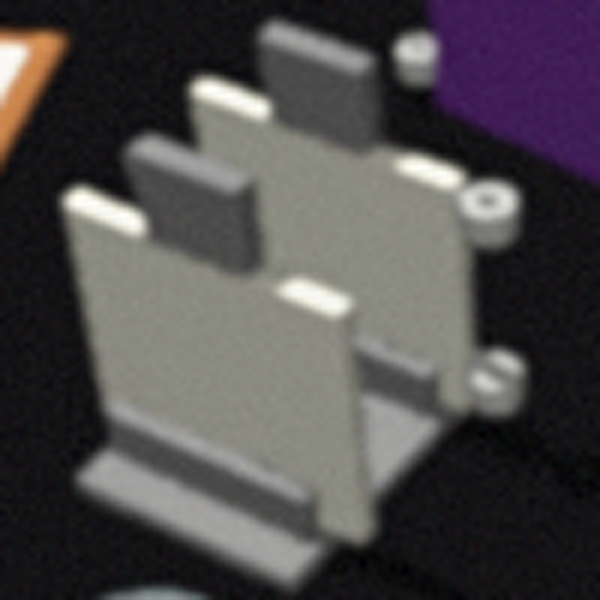

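View pics/b4.png

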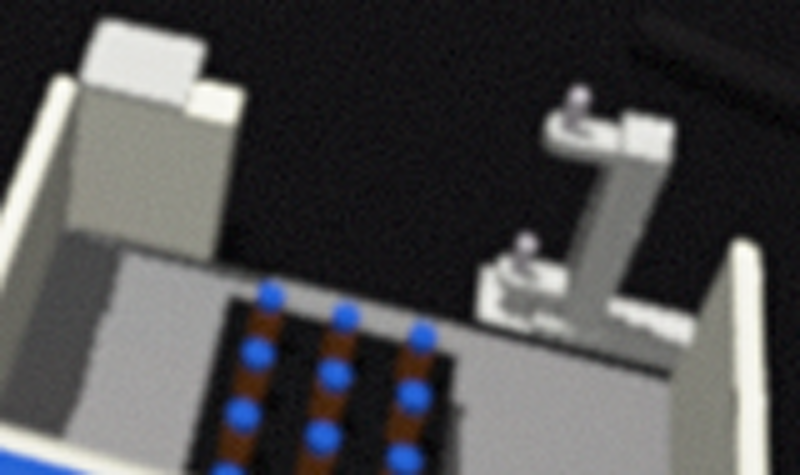

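```bash
cat > h.py <<'E'
from rig import *
import cv2,numpy as np
def ray(name,uv,state=None):
    c=calibration(name); K=np.array(c["mtx"]);d=np.array(c["distortion"])
    p=cv2.undistortPoints(np.array([[uv]],float),K,d)[0,0]
    v=np.array([p[0],p[1],1.])
    if name=="wrist":
        H=np.array(c["hand_eye"]); R,t=pose(state); 
        return R@H[:3,3]+t, R@(H[:3,:3]@v)
    T=np.linalg.inv(np.array(c["world_to_cam"])); return T[:3,3],T[:3,:3]@v
def pose(s):
    from scipy.spatial.transform import Rotation as Ro
    w,x,y,z=s["ee_rot"]; return Ro.from_quat([x,y,z,w]).as_matrix(),np.array(s["position"])
def onz(name,uv,z,state=None):
    o,v=ray(name,uv,state); return o+v*(z-o[2])/v[2]
def proj(name,P,state=None):
    c=calibration(name);K=np.array(c["mtx"]);d=np.array(c["distortion"])
    if name=="wrist":
        R,t=pose(state);T=np.eye(4);T[:3,:3]=R;T[:3,3]=t
        W=np.linalg.inv(T@np.array(c["hand_eye"]))
    else: W=np.array(c["world_to_cam"])
    return cv2.projectPoints(np.array(P,float).reshape(-1,1,3),cv2.Rodrigues(W[:3,:3])[0],W[:3,3],K,d)[0].reshape(-1,2)
def two(a,b):
    (o1,v1),(o2,v2)=a,b
    A=np.stack([v1,-v2],1); s=np.linalg.lstsq(A,o2-o1,rcond=None)[0]
    p,q=o1+v1*s[0],o2+v2*s[1]; return (p+q)/2,np.linalg.norm(p-q)
E
python3 - <<'E'
from h import *
np.set_printoptions(precision=4,suppress=True)
c1=lambda x,y:(270+x/8-.44,150+y/7-.43)
c2=lambda x,y:(120+x/5-.4,80+y/5-.4)
c3=lambda x,y:(145+x/6-.42,145+y/6-.42)
c4=lambda x,y:(270+x/5-.4,205+y/5-.4)
print("knu top",onz("top",c1(162,312),.126), two(ray("top",c1(162,312)),ray("scene",c3(488,202))))
a=onz("top",c1(200,328),.13);b=onz("top",c1(612,408),.13);print("panel top",a,b,np.linalg.norm(a-b))
print("tongue end",onz("top",c1(715,455),.082))
print("blank",onz("top",c1(240,97),.13),onz("top",c1(652,180),.13))
# bay
for n,p in dict(wl_f=(35,412),wl_b=(80,42),wr_b=(590,72),wr_f=(560,445)).items(): print(n,onz("top",c2(*p),.098))
k=[onz("top",c2(*p),.098) for p in((455,518),(545,518),(548,440),(455,440))];print("keeper corners",k)
print("up pin",onz("top",c2(155,461),.131),two(ray("top",c2(155,461)),ray("scene",c4(578,92))))
print("lo pin",onz("top",c2(203,490),.043),two(ray("top",c2(203,490)),ray("scene",c4(525,240))))
E
```

```text
knu top [ 0.5069 -0.1439  0.126 ] (array([ 0.5067, -0.1437,  0.1266]), np.float64(0.0003582029050838924))
panel top [ 0.5009 -0.1556  0.13  ] [ 0.4754 -0.2839  0.13  ] 0.13083713333495134
tongue end [ 0.4635 -0.3264  0.082 ]
blank [ 0.5854 -0.167   0.13  ] [ 0.558  -0.2967  0.13  ]
wl_f [0.585  0.2827 0.098 ]
wl_b [0.7871 0.2721 0.098 ]
wr_b [ 0.7773 -0.0015  0.098 ]
wr_f [0.5741 0.0076 0.098 ]
keeper corners [array([0.5342, 0.0608, 0.098 ]), array([0.5353, 0.014 , 0.098 ]), array([0.5766, 0.0139, 0.098 ]), array([0.5755, 0.0626, 0.098 ])]
up pin [0.5547 0.2092 0.131 ] (array([0.5545, 0.2094, 0.1317]), np.float64(0.0008018303373261215))
lo pin [0.5548 0.207  0.043 ] (array([0.5548, 0.2083, 0.0428]), np.float64(0.0025773777258105528))
```

```bash
cat >> h.py <<'E'
np.set_printoptions(precision=4,suppress=True)
def yawof(s):
    R,_=pose(s); return np.arctan2(R[1,1],R[0,1])
def plan(P,yaw,n,s=None,start=None):
    """rows moving straight (world) to P with tool y at angle yaw; shift in frame before the turn"""
    s=s or get_state(); R,p=pose(s); y0=yawof(s)
    dy=(yaw-y0+np.pi)%(2*np.pi)-np.pi
    d=(np.array(P)-p)/n
    for i in range(n):
        a=y0+dy*i/n
        X=np.array([-np.sin(a),np.cos(a),0]);Y=np.array([np.cos(a),np.sin(a),0])
        print([0,0,round(-np.degrees(dy)/n,2),*np.round(1e3*np.array([d@X,d@Y,-d[2]]),1)])
    # tilt error
    print("tool z",R[:,2],"yaw",y0,"pos",p)
E
python3 -c "
from h import *
plan([.485,-.215,.26],-.21,18)"
```

```text
[0, 0, np.float64(4.83), np.float64(-29.1), np.float64(-36.4), np.float64(-1.6)]
[0, 0, np.float64(4.83), np.float64(-32.1), np.float64(-33.8), np.float64(-1.6)]
[0, 0, np.float64(4.83), np.float64(-34.8), np.float64(-31.0), np.float64(-1.6)]
[0, 0, np.float64(4.83), np.float64(-37.3), np.float64(-28.0), np.float64(-1.6)]
[0, 0, np.float64(4.83), np.float64(-39.5), np.float64(-24.7), np.float64(-1.6)]
[0, 0, np.float64(4.83), np.float64(-41.5), np.float64(-21.3), np.float64(-1.6)]
[0, 0, np.float64(4.83), np.float64(-43.1), np.float64(-17.8), np.float64(-1.6)]
[0, 0, np.float64(4.83), np.float64(-44.5), np.float64(-14.1), np.float64(-1.6)]
[0, 0, np.float64(4.83), np.float64(-45.5), np.float64(-10.3), np.float64(-1.6)]
[0, 0, np.float64(4.83), np.float64(-46.2), np.float64(-6.4), np.float64(-1.6)]
[0, 0, np.float64(4.83), np.float64(-46.6), np.float64(-2.5), np.float64(-1.6)]
[0, 0, np.float64(4.83), np.float64(-46.6), np.float64(1.4), np.float64(-1.6)]
[0, 0, np.float64(4.83), np.float64(-46.3), np.float64(5.4), np.float64(-1.6)]
[0, 0, np.float64(4.83), np.float64(-45.7), np.float64(9.2), np.float64(-1.6)]
[0, 0, np.float64(4.83), np.float64(-44.8), np.float64(13.1), np.float64(-1.6)]
[0, 0, np.float64(4.83), np.float64(-43.5), np.float64(16.8), np.float64(-1.6)]
[0, 0, np.float64(4.83), np.float64(-42.0), np.float64(20.4), np.float64(-1.6)]
[0, 0, np.float64(4.83), np.float64(-40.1), np.float64(23.8), np.float64(-1.6)]
tool z [-0.0005 -0.0013 -1.    ] yaw 1.3070064536505526 pos [0.1498 0.5547 0.2306]
```

Emit:
drive_tool --targets '[0, 0, 4.83, -29, -36.5, -1.6, 1, 0, 0, 4.83, -32, -34, -1.6, 1, 0, 0, 4.83, -35, -31, -1.6, 1, 0, 0, 4.83, -37, -28, -1.6, 1, 0, 0, 4.83, -39.5, -25, -1.6, 1, 0, 0, 4.83, -41.5, -21, -1.6, 1, 0, 0, 4.83, -43, -18, -1.6, 1, 0, 0, 4.83, -44.5, -14, -1.6, 1, 0, 0, 4.83, -45.5, -10, -1.6, 1, 0, 0, 4.83, -46, -6.5, -1.6, 1, 0, 0, 4.83, -46.5, -2.5, -1.6, 1, 0, 0, 4.83, -46.5, 1.5, -1.6, 1]'

```text
clock: 1.65
position: [0.373, 0.0409, 0.2505]
ee_rot: [0.0, 0.597, 0.803, 0.0]
contact_force: [-0.1, -0.2, -0.0]
width: 0.0853
```

Emit:
drive_tool --targets '[0, 0, 4.83, -46.5, 5.5, -1.6, 1, 0, 0, 4.83, -45.5, 9, -1.6, 1, 0, 0, 4.83, -45, 13, -1.6, 1, 0, 0, 4.83, -43.5, 17, -1.6, 1, 0, 0, 4.83, -42, 20.5, -1.6, 1, 0, 0, 4.83, -40, 24, -1.6, 1, 0, 0, 0, 0, 0, 0, 1]'

```text
clock: 2.52
position: [0.486, -0.2174, 0.2592]
ee_rot: [0.0, 0.778, 0.628, -0.0]
contact_force: [-0.5, 0.3, -0.1]
width: 0.0854
```

```bash
python3 - <<'E'
from h import *
s=get_state();im=get_image("wrist");cv2.imwrite("pics/c_w.png",cv2.cvtColor(im,cv2.COLOR_RGB2BGR))
print(s['clock'],s['position'],yawof(s))
import pickle;pickle.dump(s,open("c.pkl","wb"))
E
```

```text
2.525 [ 0.486  -0.2174  0.2592] -0.21356494083730748
```

View pics/c_w.png

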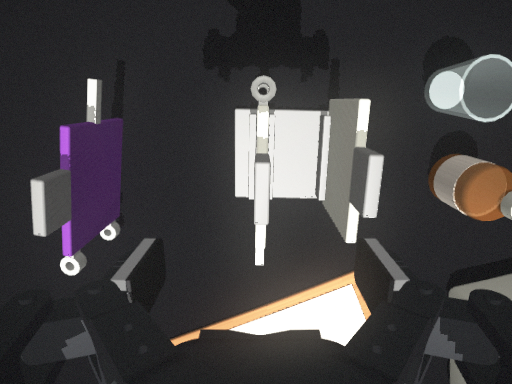

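```bash
python3 - <<'E'
import cv2
t=cv2.imread("pics/c_w.png")
cv2.imwrite("pics/c1.png",cv2.resize(t[70:190,215:315],None,fx=5,fy=5,interpolation=cv2.INTER_CUBIC))
cv2.imwrite("pics/c2.png",cv2.resize(t[170:290,215:315],None,fx=5,fy=5,interpolation=cv2.INTER_CUBIC))
E
```

```text
(no output)
```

View pics/c1.png

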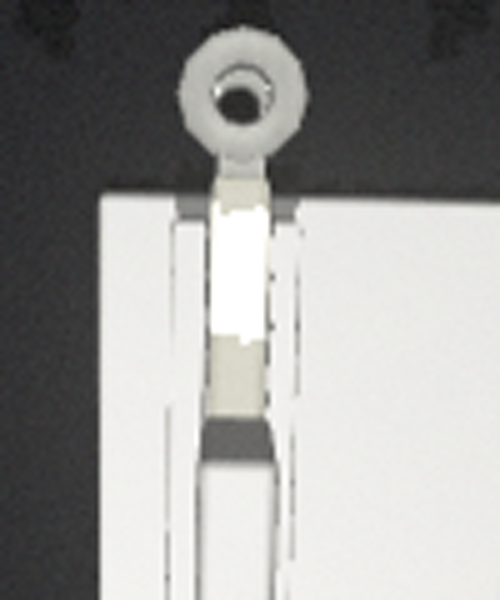

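View pics/c2.png

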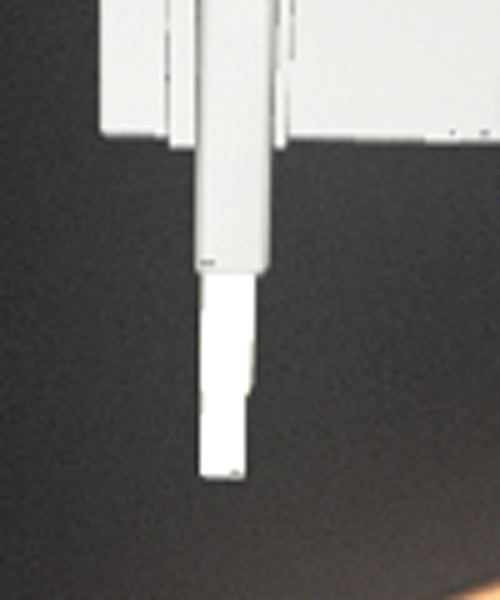

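```bash
python3 - <<'E'
from h import *
import pickle;s=pickle.load(open("c.pkl","rb"))
a=onz("wrist",(261.8,162),.17,s);b=onz("wrist",(261.4,223.6),.17,s);k=onz("wrist",(263.2,88),.126,s);t=onz("wrist",(259,264.6),.082,s)
print(a,b,np.linalg.norm(a-b),(a+b)/2,k,t,np.linalg.norm((k-t)[:2]))
f=lambda d:np.arctan2(-d[0],d[1])
print(f(a-b),f(k-t))
y=f(k-t);Y=np.array([-np.sin(y),np.cos(y)]);print("tab from knuckle",k[:2]-.078*Y, "from tongue",t[:2]+.108*Y)
plan([*((a+b)/2)[:2],.145],y,4,s)
E
```

```text
[ 0.4924 -0.1942  0.17  ] [ 0.4819 -0.2414  0.17  ] 0.04833858031545864 [ 0.4872 -0.2178  0.17  ] [ 0.5051 -0.142   0.126 ] [ 0.4621 -0.3229  0.082 ] 0.1860420284130597
-0.2183439594067232 -0.2334736577649774
tab from knuckle [ 0.4871 -0.2178] from tongue [ 0.4871 -0.2179]
[0, 0, np.float64(0.29), np.float64(-0.0), np.float64(0.3), np.float64(28.6)]
[0, 0, np.float64(0.29), np.float64(-0.0), np.float64(0.3), np.float64(28.6)]
[0, 0, np.float64(0.29), np.float64(-0.0), np.float64(0.3), np.float64(28.6)]
[0, 0, np.float64(0.29), np.float64(-0.0), np.float64(0.3), np.float64(28.6)]
tool z [-0.0002 -0.0006 -1.    ] yaw -0.21356494083730748 pos [ 0.486  -0.2174  0.2592]
```

Emit:
drive_tool --targets '[0, 0, 0.94, 0, 1.3, 30, 1, 0, 0, 0, 0, 0, 35, 1, 0, 0, 0, 0, 0, 30, 1, 0, 0, 0, 0, 0, 17, 1, 0, 0, 0, 0, 0, 10, 1, 0, 0, 0, 0, 0, 0, 0, 0, 0, 0, 0, 0, 0, 0, 0, 0, 0, 0, 0, 0, 0, 0, 0, 0, 0, 0, 0, 0, 0, 0, 0, 0, 0, 0, 0]' --grip_force 60

```text
clock: 3.82
position: [0.4868, -0.215, 0.1387]
ee_rot: [0.001, 0.783, 0.622, 0.0]
contact_force: [1.2, -0.5, 2.2]
width: 0.0111
```

```bash
python3 - <<'E'
from h import *
s=get_state();print(s['clock'],s['position'],yawof(s),s['width'],s['contact_force'],s['moment'])
E
```

```text
3.825 [ 0.4868 -0.215   0.1387] -0.22697975868575143 0.011086452259740165 [ 1.2211 -0.5176  2.1705] [-0.0543 -0.1408 -0.0201]
```

Emit:
drive_tool --targets '[0, 0, 0, 0, 0, -5, 0, 0, 0, 0, 0, 0, -15, 0, 0, 0, 0, 0, 0, -30, 0, 0, 0, 0, 0, 0, -40, 0, 0, 0, 0, 0, 0, -20, 0, 0, 0, 0, 0, 0, 0, 0]'

```text
clock: 4.58
position: [0.4866, -0.215, 0.2502]
ee_rot: [0.002, 0.783, 0.623, 0.0]
contact_force: [-1.1, 0.3, -3.3]
width: 0.0113
```

```bash
python3 - <<'E'
from h import *
import pickle
s=get_state();im=get_image("wrist");cv2.imwrite("pics/d_w.png",cv2.cvtColor(im,cv2.COLOR_RGB2BGR));pickle.dump(s,open("d.pkl","wb"))
cv2.imwrite("pics/d_s.png",cv2.cvtColor(get_image("scene"),cv2.COLOR_RGB2BGR))
print(s['clock'],s['position'],yawof(s),s['width'],s['contact_force'],s['moment'])
plan([.45,-.02,.26],-.63,5)
E
```

```text
4.575 [ 0.4866 -0.215   0.2502] -0.22662877801298767 0.011296962262717767 [-1.0959  0.2784 -3.316 ] [ 0.0151  0.007  -0.0001]
[0, 0, np.float64(4.62), np.float64(36.3), np.float64(-15.6), np.float64(-2.5)]
[0, 0, np.float64(4.62), np.float64(34.9), np.float64(-18.5), np.float64(-2.5)]
[0, 0, np.float64(4.62), np.float64(33.3), np.float64(-21.2), np.float64(-2.5)]
[0, 0, np.float64(4.62), np.float64(31.5), np.float64(-23.8), np.float64(-2.5)]
[0, 0, np.float64(4.62), np.float64(29.4), np.float64(-26.3), np.float64(-2.5)]
tool z [-0.0017  0.0009 -1.    ] yaw -0.22671995356493993 pos [ 0.4853 -0.2142  0.2476]
```

View pics/d_w.png

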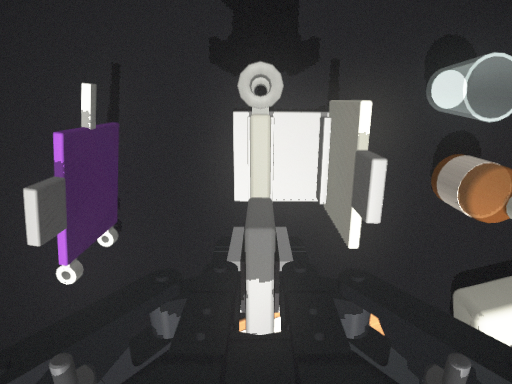

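View pics/d_s.png

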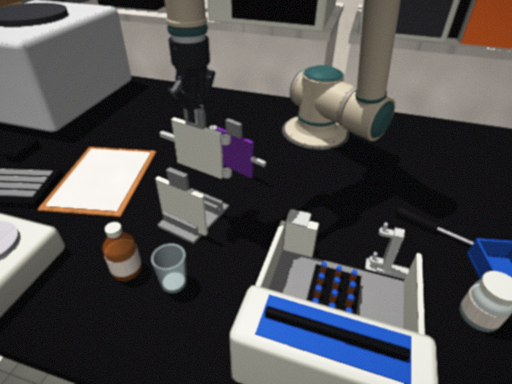

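```bash
python3 - <<'E'
from h import *
import pickle
s=pickle.load(open("d.pkl","rb"));R,p=pose(s)
k=onz("wrist",(260.6,86.5),p[2]-.0127,s); print("knuckle in tool",R.T@(k-p))
s=get_state();print(s['clock'],s['position'],s['contact_force'])
for uv in((268,260),(305,277),(342,290)): print(onz("top",uv,.12))
print("1");plan([.46,-.05,.255],-.227,5)
s2=dict(s);s2['position']=np.array([.46,-.05,.255]);print("2");plan([.455,.150,.255],-1.044,7,s2)
E
```

```text
knuckle in tool [0.0743 0.0003 0.0126]
4.675 [ 0.4853 -0.2142  0.2476] [-0.3759 -0.0936 -3.2702]
[ 0.3419 -0.0928  0.12  ]
[ 0.3032 -0.1846  0.12  ]
[ 0.2749 -0.2749  0.12  ]
1
[0, 0, np.float64(0.0), np.float64(30.9), np.float64(-12.3), np.float64(-1.5)]
[0, 0, np.float64(0.0), np.float64(30.9), np.float64(-12.3), np.float64(-1.5)]
[0, 0, np.float64(0.0), np.float64(30.9), np.float64(-12.3), np.float64(-1.5)]
[0, 0, np.float64(0.0), np.float64(30.9), np.float64(-12.3), np.float64(-1.5)]
[0, 0, np.float64(0.0), np.float64(30.9), np.float64(-12.3), np.float64(-1.5)]
tool z [-0.0017  0.0009 -1.    ] yaw -0.22671995356493993 pos [ 0.4853 -0.2142  0.2476]
2
[0, 0, np.float64(6.69), np.float64(27.7), np.float64(-7.1), np.float64(-0.0)]
[0, 0, np.float64(6.69), np.float64(26.7), np.float64(-10.3), np.float64(-0.0)]
[0, 0, np.float64(6.69), np.float64(25.3), np.float64(-13.3), np.float64(-0.0)]
[0, 0, np.float64(6.69), np.float64(23.6), np.float64(-16.2), np.float64(-0.0)]
[0, 0, np.float64(6.69), np.float64(21.5), np.float64(-18.8), np.float64(-0.0)]
[0, 0, np.float64(6.69), np.float64(19.2), np.float64(-21.2), np.float64(-0.0)]
[0, 0, np.float64(6.69), np.float64(16.6), np.float64(-23.3), np.float64(-0.0)]
tool z [-0.0017  0.0009 -1.    ] yaw -0.22671995356493993 pos [ 0.46  -0.05   0.255]
```

Emit:
drive_tool --targets '[0, 0, 0, 15, -6, -1.5, 0, 0, 0, 0, 31, -12, -2, 0, 0, 0, 0, 31, -12, -2, 0, 0, 0, 0, 31, -12, -2, 0, 0, 0, 0, 31, -12, 0, 0, 0, 0, 6.7, 28, -7, 0, 0, 0, 0, 6.7, 27, -10, 0, 0, 0, 0, 6.7, 25, -13, 0, 0, 0, 0, 6.7, 24, -16, 0, 0, 0, 0, 6.7, 21.5, -19, 0, 0, 0, 0, 6.7, 19, -21, 0, 0, 0, 0, 6.7, 16, -22, 0, 0]'

```text
clock: 6.18
position: [0.4595, 0.1334, 0.2546]
ee_rot: [-0.0, 0.966, 0.258, -0.001]
contact_force: [1.1, 0.2, -2.0]
width: 0.0113
```

Emit:
drive_tool --targets '[0, 0, 0, 0, 0, 0, 0]'

```text
clock: 6.3
position: [0.4596, 0.1338, 0.2546]
ee_rot: [-0.001, 0.965, 0.261, -0.001]
contact_force: [0.6, -0.3, -2.4]
width: 0.0114
```

```bash
python3 - <<'E'
from h import *
import pickle
s=get_state();im=get_image("wrist");cv2.imwrite("pics/e_w.png",cv2.cvtColor(im,cv2.COLOR_RGB2BGR));pickle.dump(s,open("e.pkl","wb"))
print(s['clock'],s['position'],yawof(s),s['width'],s['contact_force'],s['moment'])
print(proj("wrist",[[.5548,.2083,.131],[.5548,.2083,.043]],s))
plan([.458,.15,.195],-1.044,3)
E
```

```text
6.3 [0.4596 0.1338 0.2546] -1.0418086908250388 0.011384998924941781 [ 0.5755 -0.3457 -2.4408] [-0.077  -0.0089  0.0234]
[[239.5146  30.6986]
 [244.7794  48.154 ]]
[0, 0, np.float64(0.04), np.float64(2.4), np.float64(-5.3), np.float64(19.9)]
[0, 0, np.float64(0.04), np.float64(2.4), np.float64(-5.3), np.float64(19.9)]
[0, 0, np.float64(0.04), np.float64(2.4), np.float64(-5.3), np.float64(19.9)]
tool z [-0.0026 -0.0006 -1.    ] yaw -1.0419714573006367 pos [0.4598 0.1326 0.2547]
```

View pics/e_w.png

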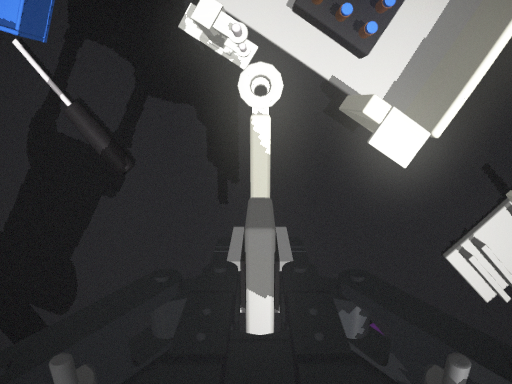

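```bash
python3 - <<'E'
import cv2
t=cv2.imread("pics/e_w.png")
cv2.imwrite("pics/e1.png",cv2.resize(t[0:120,180:300],None,fx=5,fy=5,interpolation=cv2.INTER_CUBIC))
E
```

```text
(no output)
```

View pics/e1.png

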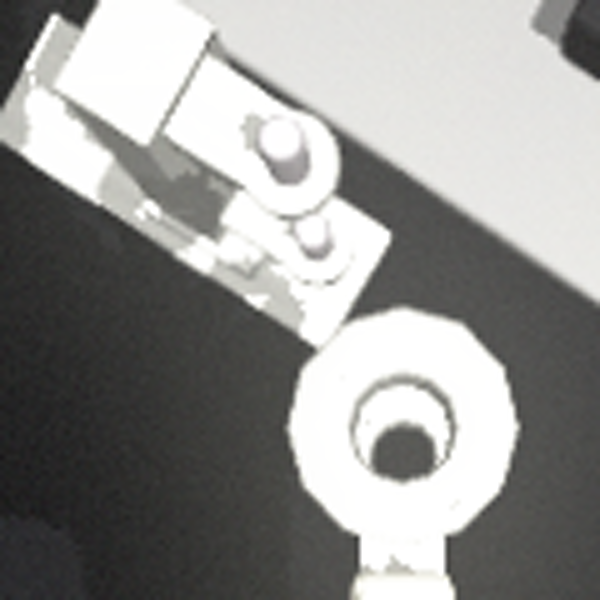

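```bash
python3 - <<'E'
from h import *
import pickle
s=pickle.load(open("e.pkl","rb"));R,p=pose(s)
a=onz("wrist",(235.4,26.2),.131,s);b=onz("wrist",(242.2,45.2),.043,s)
k=onz("wrist",(260.4,84.6),p[2]-.0127,s)
print("pins",a,b);print("tool frame pins",R.T@(a-p),R.T@(b-p),"knuckle",R.T@(k-p))
E
```

```text
pins [0.5561 0.2127 0.131 ] [0.556 0.212 0.043]
tool frame pins [ 0.1233 -0.0191  0.1234] [ 0.1231 -0.0184  0.2114] knuckle [ 0.0748 -0.0002  0.0125]
```

Emit:
drive_tool --targets '[0, 0, 0, 5, -6, 20, 0, 0, 0, 0, 6, -6, 30, 0, 0, 0, 0, 6, -6, 17, 0, 0, 0, 0, 2, 0, 8, 0, 0, 0, 0, 0, 0, 0, 0, 0, 0, 0, 0, 0, 0, 0]'

```text
clock: 7.1
position: [0.4691, 0.1565, 0.1813]
ee_rot: [0.0, 0.966, 0.26, 0.001]
contact_force: [0.2, -0.4, -1.9]
width: 0.0112
```

```bash
python3 - <<'E'
from h import *
import pickle
s=get_state();im=cv2.cvtColor(get_image("wrist"),cv2.COLOR_RGB2BGR);cv2.imwrite("pics/f_w.png",im);pickle.dump(s,open("f.pkl","wb"))
print(s['clock'],s['position'],yawof(s),s['width'],s['contact_force'],s['moment'],pose(s)[0][:,2])
cv2.imwrite("pics/f1.png",cv2.resize(im[0:120,200:320],None,fx=5,fy=5,interpolation=cv2.INTER_CUBIC))
im=cv2.cvtColor(get_image("scene"),cv2.COLOR_RGB2BGR);cv2.imwrite("pics/f_s.png",im)
cv2.imwrite("pics/f2.png",cv2.resize(im[170:300,280:440],None,fx=4,fy=4,interpolation=cv2.INTER_CUBIC))
im=cv2.cvtColor(get_image("top"),cv2.COLOR_RGB2BGR);cv2.imwrite("pics/f_t.png",im)
cv2.imwrite("pics/f3.png",cv2.resize(im[130:230,120:250],None,fx=5,fy=5,interpolation=cv2.INTER_CUBIC))
E
```

```text
7.1 [0.4691 0.1565 0.1813] -1.0455756809712975 0.01120327814705337 [ 0.2466 -0.4183 -1.9308] [ 0.0301 -0.0041  0.0141] [ 0.0013  0.0001 -1.    ]
```

View pics/f1.png

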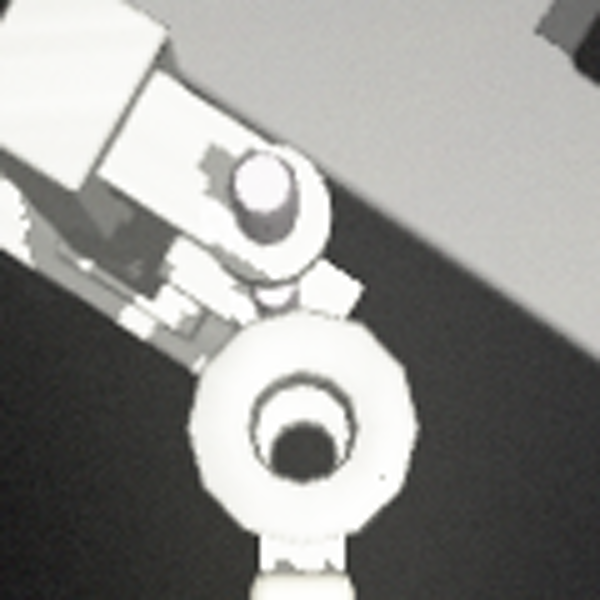

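View pics/f2.png

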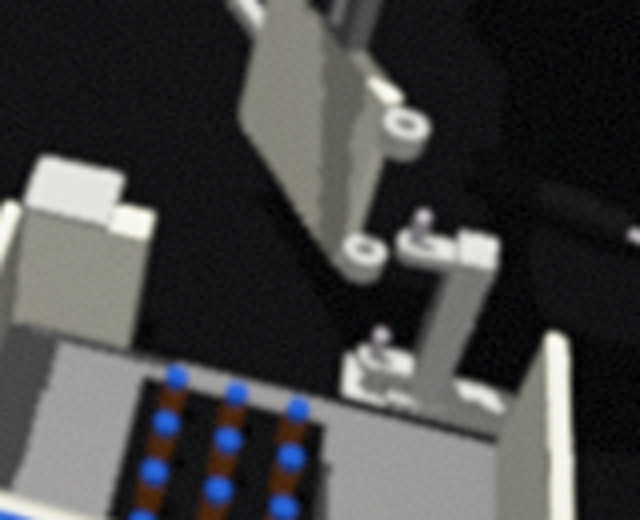

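View pics/f3.png

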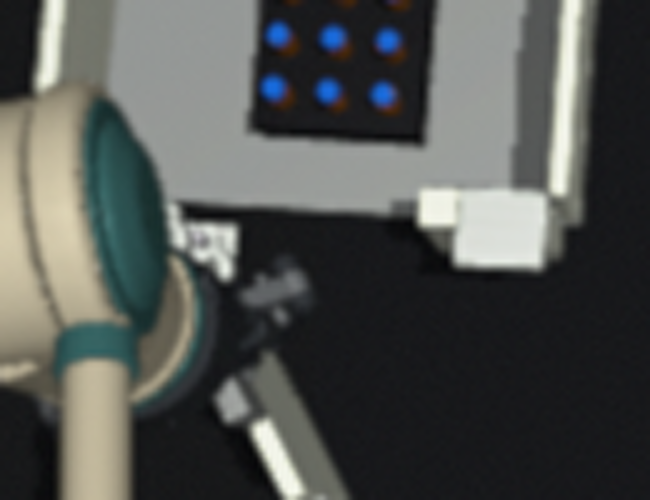

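```bash
python3 - <<'E'
from h import *
import pickle
s=pickle.load(open("f.pkl","rb"));R,p=pose(s)
f2=lambda x,y:(280+x/4-.375,170+y/4-.375)
T=lambda P:(R.T@(P-p))*1e3
a=onz("wrist",(252.6,36),.131,s);k=onz("wrist",(260.2,85),p[2]-.0127,s)
print("wrist pin",a,T(a),"knu",k,T(k))
a2,e=two(ray("wrist",(252.6,36),s),ray("scene",f2(424,214)));print("2v pin",a2,e)
k2,e=two(ray("wrist",(260.2,85),s),ray("scene",f2(407,127)));print("2v knu",k2,e)
sa=onz("scene",f2(424,214),.131);sk=onz("scene",f2(407,127),p[2]-.0127);sl=onz("scene",f2(380,334),.043)
skl=onz("scene",f2(365,247),p[2]-.0127-.088)
print("scene pin",sa,"low",sl,"knu",sk,"knu low",skl)
print("diff wrist",T(a)-T(k),"diff scene",R.T@(sa-sk)*1e3,"low",R.T@(sl-skl)*1e3)
E
```

```text
wrist pin [0.556 0.212 0.131] [102.906   -4.4915  50.4445] knu [0.5335 0.1942 0.1686] [74.6104 -0.3174 12.7877]
2v pin [0.5556 0.2111 0.1327] 0.0014182248982325207
2v knu [0.5336 0.194  0.167 ] 0.0005390336713031179
scene pin [0.5537 0.2108 0.131 ] low [0.5561 0.2097 0.043 ] knu [0.5356 0.1934 0.1686] knu low [0.5321 0.1926 0.0806]
diff wrist [28.2956 -4.1741 37.6569] diff scene [24.4229 -5.9992 37.6513] low [29.3089 -2.7523 37.6589]
```

Emit:
drive_tool --targets '[0, 0, 0, 10, -1.5, 0, 0, 0, 0, 0, 12, -1.7, 0, 0, 0, 0, 0, 6, -1, 4, 0, 0, 0, 0, 0, 0, 6, 0, 0, 0, 0, 0, 0, 4, 0, 0, 0, 0, 0, 0, 0, 0, 0, 0, 0, 0, 0, 0, 0]'

```text
clock: 8.12
position: [0.4907, 0.1744, 0.1667]
ee_rot: [-0.0, 0.966, 0.26, 0.0]
contact_force: [0.0, 0.6, -2.9]
width: 0.0112
```

```bash
cat > look.py <<'E'
from h import *
import pickle,sys
n=sys.argv[1]
s=get_state();im=cv2.cvtColor(get_image("wrist"),cv2.COLOR_RGB2BGR);cv2.imwrite(f"pics/{n}_w.png",im);pickle.dump(s,open(n+".pkl","wb"))
print(s['clock'],s['position'],yawof(s),s['width'],s['contact_force'],s['moment'],pose(s)[0][:,2])
a=cv2.resize(im[40:140,210:310],None,fx=6,fy=6,interpolation=cv2.INTER_CUBIC)
cv2.imwrite(f"pics/{n}1.png",a)
if len(sys.argv)>2:
    im=cv2.cvtColor(get_image("scene"),cv2.COLOR_RGB2BGR);cv2.imwrite(f"pics/{n}_s.png",im)
    cv2.imwrite(f"pics/{n}2.png",cv2.resize(im[170:300,280:440],None,fx=4,fy=4,interpolation=cv2.INTER_CUBIC))
E
python3 look.py g s
```

```text
8.125 [0.4907 0.1744 0.1667] -1.0454620575253812 0.011151184528899447 [ 0.011   0.564  -2.8654] [-0.0275  0.0185 -0.0228] [ 0.0001  0.     -1.    ]
```

View pics/g1.png

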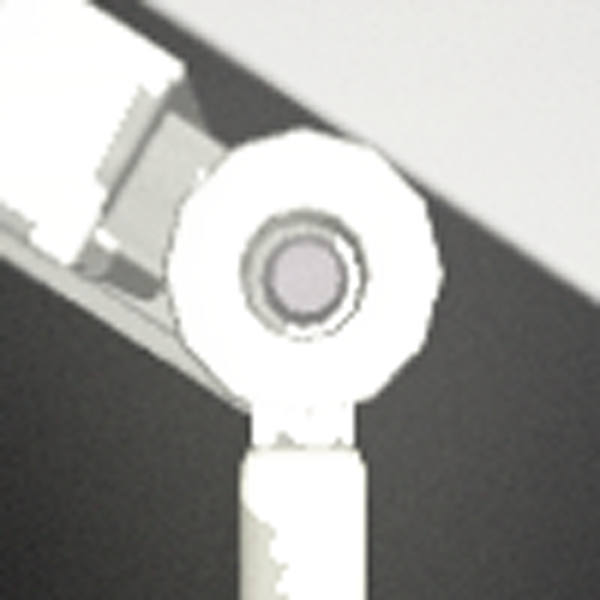

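View pics/g2.png

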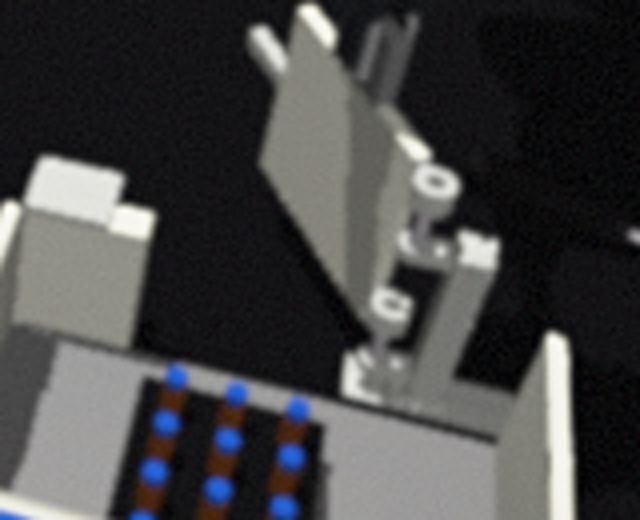

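```bash
python3 - <<'E'
from h import *
import pickle
s=pickle.load(open("g.pkl","rb"));R,p=pose(s)
T=lambda P:(R.T@(P-p))*1e3
c=lambda x,y:(210+x/6-.42,40+y/6-.42)
a=onz("wrist",c(306.5,274.5),.131,s);k=onz("wrist",c(305,273),p[2]-.0127,s)
print(T(a),T(k),T(a)-T(k)); 
E
```

```text
[75.4386 -0.0166 35.6899] [74.5704 -0.2186 12.707 ] [ 0.8682  0.2021 22.9829]
```

Emit:
drive_tool --targets '[0, 0, 0, 0.8, 0.2, 2, 0, 0, 0, 0, 0, 0, 2, 0, 0, 0, 0, 0, 0, 2, 0, 0, 0, 0, 0, 0, 1.5, 0, 0, 0, 0, 0, 0, 0, 0]'

```text
clock: 8.85
position: [0.4914, 0.1748, 0.1589]
ee_rot: [-0.0, 0.966, 0.26, -0.0]
contact_force: [0.2, -0.3, -1.7]
width: 0.0115
```

Emit:
drive_tool --targets '[0, 0, 0, 0, 0, 1, 0, 0, 0, 0, 0, 0, 1, 0, 0, 0, 0, 0, 0, 0, 0]'

```text
clock: 9.22
position: [0.4915, 0.1748, 0.157]
ee_rot: [-0.0, 0.966, 0.26, -0.0]
contact_force: [0.0, 0.9, -2.3]
width: 0.0109
```

```bash
python3 look.py i s
```

```text
9.225 [0.4915 0.1748 0.157 ] -1.0453442212837005 0.010914568066655389 [ 0.0476  0.8629 -2.3025] [-0.0298 -0.0455 -0.0261] [-0.0001  0.     -1.    ]
```

View pics/i1.png

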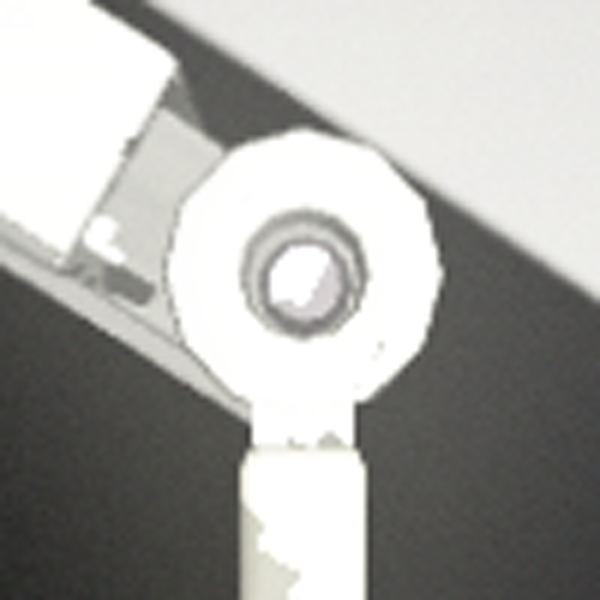

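```bash
python3 - <<'E'
from h import *
import pickle
s=pickle.load(open("i.pkl","rb"));R,p=pose(s)
T=lambda P:(R.T@(P-p))*1e3
c=lambda x,y:(210+x/6-.42,40+y/6-.42)
a=onz("wrist",c(305,282),.131,s);k=onz("wrist",c(305,273),p[2]-.0127,s)
print(T(a),T(k),T(a)-T(k)); 
E
```

```text
[74.4151 -0.1787 26.0149] [74.5695 -0.2188 12.6914] [-0.1544  0.04   13.3235]
```

View pics/i2.png

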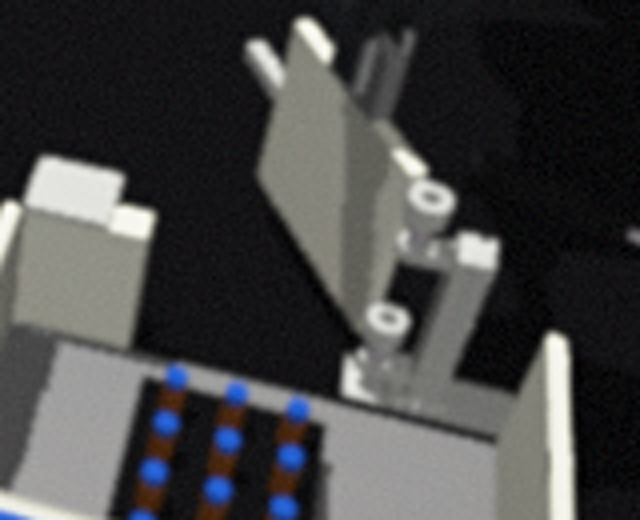

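Emit:
drive_tool --targets '[0, 0, 0, 0, 0, 1, 0, 0, 0, 0, 0, 0, 1, 0, 0, 0, 0, 0, 0, 1, 0, 0, 0, 0, 0, 0, 0, 0]'

```text
clock: 9.82
position: [0.4915, 0.1748, 0.154]
ee_rot: [-0.0, 0.966, 0.26, -0.0]
contact_force: [-0.5, 0.1, -3.1]
width: 0.0112
```

Emit:
drive_tool --targets '[0, 0, 0, 0, 0, 1, 0, 0, 0, 0, 0, 0, 1.5, 0, 0, 0, 0, 0, 0, 1.5, 0, 0, 0, 0, 0, 0, 0, 0]'

```text
clock: 10.32
position: [0.4914, 0.1748, 0.1499]
ee_rot: [-0.0, 0.966, 0.26, -0.0]
contact_force: [-0.1, 0.3, -2.8]
width: 0.0114
```

No resistance; both knuckles are on the pins. Continuing down.

Emit:
drive_tool --targets '[0, 0, 0, 0, 0, 2, 0, 0, 0, 0, 0, 0, 2, 0, 0, 0, 0, 0, 0, 1.5, 0, 0, 0, 0, 0, 0, 0, 0]'

```text
clock: 10.82
position: [0.4915, 0.1748, 0.1444]
ee_rot: [-0.0, 0.966, 0.26, -0.0]
contact_force: [0.4, 0.1, -2.6]
width: 0.0111
```

Emit:
drive_tool --targets '[0, 0, 0, 0, 0, 1, 0, 0, 0, 0, 0, 0, 1, 0, 0, 0, 0, 0, 0, 0, 0]'

```text
clock: 11.2
position: [0.4915, 0.1748, 0.1425]
ee_rot: [-0.0, 0.966, 0.26, -0.0]
contact_force: [-0.7, -0.7, -1.7]
width: 0.0112
```

Emit:
drive_tool --targets '[0, 0, 0, 0, 0, 0.7, 0, 0, 0, 0, 0, 0, 0.6, 0, 0, 0, 0, 0, 0, 0, 0]'

```text
clock: 11.58
position: [0.4915, 0.1748, 0.1413]
ee_rot: [-0.0, 0.966, 0.26, -0.0]
contact_force: [-0.9, 0.2, -2.2]
width: 0.0112
```

Emit:
drive_tool --targets '[0, 0, 0, 0, 0, 0.5, 0, 0, 0, 0, 0, 0, 0, 0]'

```text
clock: 11.82
position: [0.4916, 0.1748, 0.1408]
ee_rot: [-0.0, 0.966, 0.26, 0.0]
contact_force: [0.0, -0.1, -3.7]
width: 0.0111
```

Emit:
drive_tool --targets '[0, 0, 0, 0, 0, 0.5, 0, 0, 0, 0, 0, 0, 0, 0]'

```text
clock: 12.08
position: [0.4916, 0.1748, 0.1406]
ee_rot: [0.0, 0.966, 0.26, 0.0]
contact_force: [-1.6, -1.2, 0.9]
width: 0.0115
```

Emit:
drive_tool --targets '[0, 0, 0, 0, 0, 0.3, 0, 0, 0, 0, 0, 0, 0, 0]'

```text
clock: 12.32
position: [0.4915, 0.1747, 0.1405]
ee_rot: [0.0, 0.966, 0.26, 0.0]
contact_force: [-2.4, -0.6, 5.3]
width: 0.011
```

```bash
python3 look.py j s
```

```text
12.325 [0.4915 0.1747 0.1405] -1.045253913434176 0.010952475196997479 [-2.377  -0.6066  5.2757] [-0.155   0.2956 -0.0142] [ 0.0003 -0.     -1.    ]
```

View pics/j2.png

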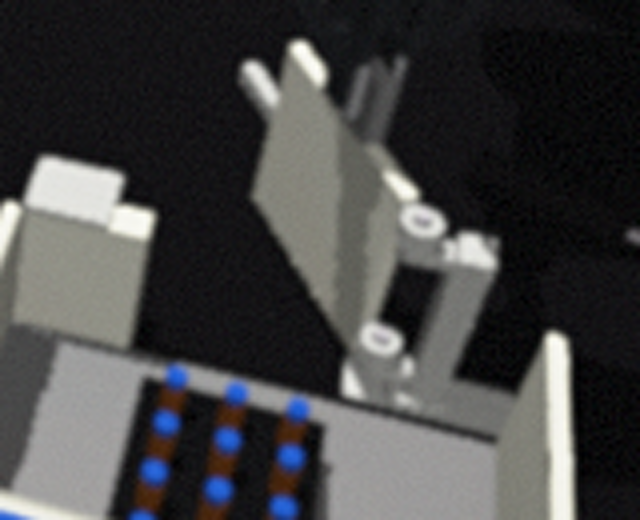

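View pics/j_w.png

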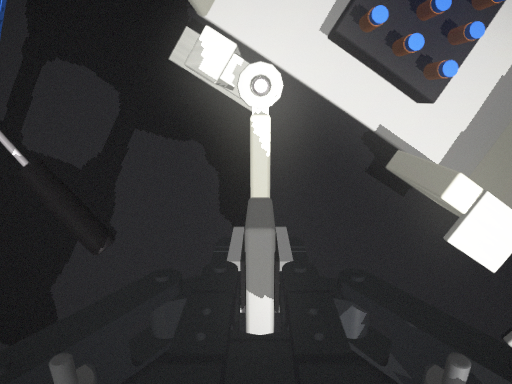

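Emit:
drive_tool --targets '[0, 0, 0, 0, 0, -0.5, 0, 0, 0, -2, 0.05, 2.6, 0, 0, 0, 0, -4, 0.18, 5.2, 0, 0, 0, 0, -4, 0.18, 5.2, 0, 0, 0, 0, 0, 0, 0, 0, 0]'

```text
clock: 13.05
position: [0.4991, 0.1644, 0.1405]
ee_rot: [-0.0, 0.94, 0.342, 0.0]
contact_force: [-1.7, 0.0, 2.2]
width: 0.0112
```

```bash
python3 - <<'E'
from h import *
s=get_state();R,p=pose(s);print(s['position'],yawof(s),s['contact_force'],s['moment'],"knuckle",p+R@[.0746,-.0002,.0127], "pin was",np.array([.4915,.1747])+.0746*np.array([np.sin(1.0453),np.cos(1.0453)]),R[:,2])
E
```

```text
[0.4991 0.1644 0.1405] -0.8721177391638736 [-1.6706  0.0253  2.1894] [0.2222 0.2093 0.0961] knuckle [0.5561 0.2126 0.1278] pin was [0.556  0.2121] [-0.0001  0.0009 -1.    ]
```

Emit:
drive_tool --targets '[0, 0, -4, 0.18, 5.2, 0, 0, 0, 0, -4, 0.18, 5.2, 0, 0, 0, 0, -4, 0.18, 5.2, 0, 0, 0, 0, -4, 0.18, 5.2, 0, 0, 0, 0, 0, 0, 0, 0, 0]'

```text
clock: 13.68
position: [0.5144, 0.1506, 0.1405]
ee_rot: [-0.0, 0.883, 0.469, -0.0]
contact_force: [-1.5, 0.6, 2.2]
width: 0.011
```

```bash
cat > chk.py <<'E'
from h import *
s=get_state();R,p=pose(s);print(s['position'],yawof(s),s['contact_force'],s['moment'],"knuckle",p+R@[.0746,-.0002,.0127],R[:,2])
E
python3 chk.py
```

```text
[0.5144 0.1506 0.1405] -0.5936061929825658 [-1.4511  0.6262  2.1754] [0.3344 0.3429 0.1518] knuckle [0.5559 0.2125 0.1278] [-0.0004  0.0006 -1.    ]
```

Emit:
drive_tool --targets '[0, 0, -4, 0.18, 5.2, 0, 0, 0, 0, -4, 0.18, 5.2, 0, 0, 0, 0, -4, 0.18, 5.2, 0, 0, 0, 0, -4, 0.18, 5.2, 0, 0, 0, 0, -3, 0.1, 3.9, 0, 0, 0, 0, 0, 0, 0, 0, 0]'

```text
clock: 14.42
position: [0.5366, 0.1403, 0.1404]
ee_rot: [-0.0, 0.793, 0.609, -0.0]
contact_force: [-2.0, -0.6, 2.4]
width: 0.0112
```

```bash
python3 chk.py;python3 look.py k s
```

```text
[0.5366 0.1403 0.1404] -0.2619450372747285 [-1.9819 -0.6208  2.4296] [0.2838 0.4432 0.1324] knuckle [0.5557 0.2124 0.1277] [-0.0005  0.0002 -1.    ]
14.425 [0.5366 0.1403 0.1404] -0.2619450372747285 0.011225189483255106 [-1.9819 -0.6208  2.4296] [0.2838 0.4432 0.1324] [-0.0005  0.0002 -1.    ]
```

View pics/k_w.png

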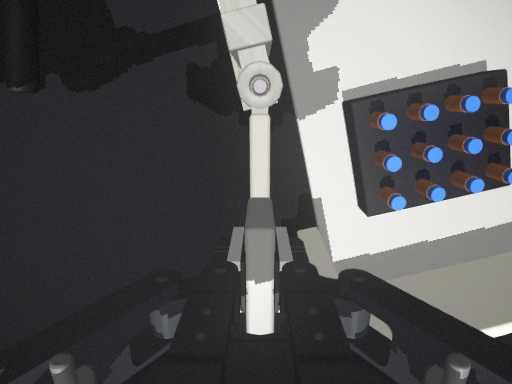

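View pics/k2.png

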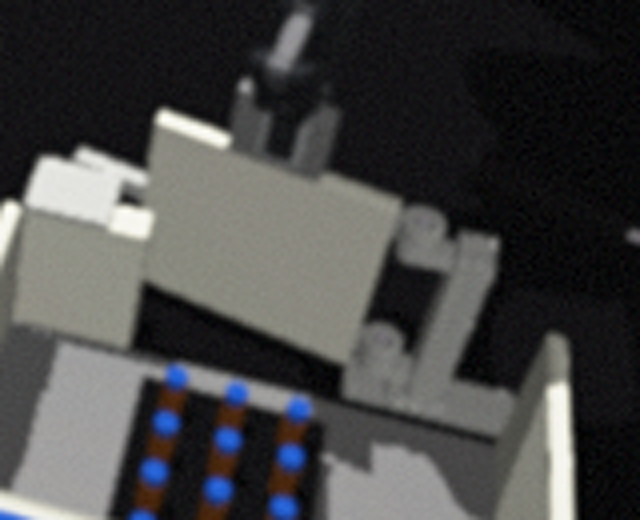

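Emit:
drive_tool --targets '[0, 0, -3, 0.1, 3.9, 0, 0, 0, 0, -3, 0.1, 3.9, 0, 0, 0, 0, -2, 0.05, 2.6, 0, 0, 0, 0, 0, 0, 0, 0, 0]'

```text
clock: 15.02
position: [0.5469, 0.1383, 0.1404]
ee_rot: [-0.0, 0.749, 0.663, -0.0]
contact_force: [-3.0, 1.5, 1.8]
width: 0.0111
```

Emit:
drive_tool --targets '[0, 0, -1, 0, 1.3, 0, 0, 0, 0, -1, 0, 1.3, 0, 0, 0, 0, 0, 0, 0, 0, 0]'

```text
clock: 15.4
position: [0.5496, 0.138, 0.1404]
ee_rot: [-0.0, 0.737, 0.676, -0.0]
contact_force: [-1.7, -0.2, 1.9]
width: 0.0115
```

```bash
python3 chk.py
```

```text
[0.5496 0.138  0.1404] -0.08535766508536971 [-1.7094 -0.2358  1.8642] [0.3346 0.4931 0.148 ] knuckle [0.5557 0.2123 0.1277] [-0.0003  0.0002 -1.    ]
```

Now feel for the stop in small steps.

Emit:
drive_tool --targets '[0, 0, -0.7, 0, 0.9, 0, 0, 0, 0, -0.6, 0, 0.8, 0, 0, 0, 0, 0, 0, 0, 0, 0]'

```text
clock: 15.78
position: [0.5513, 0.1378, 0.1404]
ee_rot: [-0.0, 0.729, 0.685, -0.0]
contact_force: [-2.8, 0.8, 1.0]
width: 0.0112
```

Emit:
drive_tool --targets '[0, 0, -0.4, 0, 0.5, 0, 0, 0, 0, -0.4, 0, 0.5, 0, 0, 0, 0, 0, 0, 0, 0, 0]'

```text
clock: 16.15
position: [0.5523, 0.1378, 0.1404]
ee_rot: [-0.0, 0.724, 0.69, -0.0]
contact_force: [-1.1, 1.3, 1.3]
width: 0.0109
```

```bash
python3 chk.py; python3 look.py l s
```

```text
[0.5523 0.1378 0.1404] -0.048665884752829874 [-1.0584  1.325   1.2735] [0.4021 0.5219 0.1608] knuckle [0.5558 0.2123 0.1277] [-0.0002  0.0002 -1.    ]
16.15 [0.5523 0.1378 0.1404] -0.048665884752829874 0.010899527039313241 [-1.0584  1.325   1.2735] [0.4021 0.5219 0.1608] [-0.0002  0.0002 -1.    ]
```

View pics/l2.png

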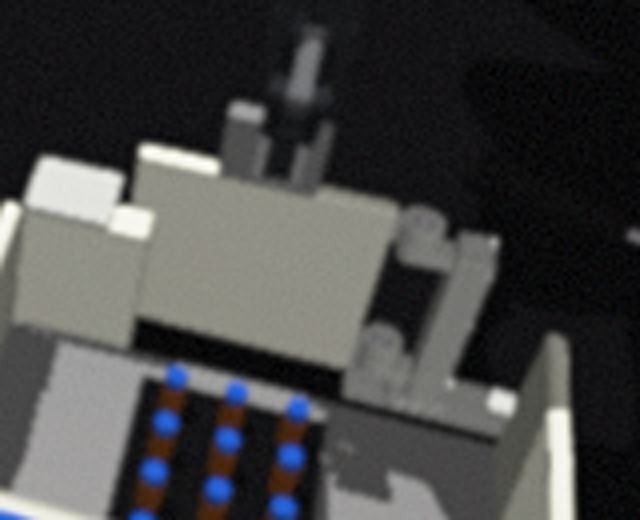

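Emit:
drive_tool --targets '[0, 0, -0.4, 0, 0.5, 0, 0, 0, 0, 0, 0, 0, 0, 0]'

```text
clock: 16.5
position: [0.5529, 0.1377, 0.1404]
ee_rot: [-0.0, 0.722, 0.692, 0.0]
contact_force: [-2.1, 1.3, 0.1]
width: 0.0112
```

Emit:
drive_tool --targets '[0, 0, -0.4, 0, 0.5, 0, 0, 0, 0, 0, 0, 0, 0, 0]'

```text
clock: 16.75
position: [0.5534, 0.1377, 0.1404]
ee_rot: [-0.0, 0.719, 0.695, 0.0]
contact_force: [-1.1, 0.5, -0.1]
width: 0.0114
```

Emit:
drive_tool --targets '[0, 0, -0.4, 0, 0.5, 0, 0, 0, 0, 0, 0, 0, 0, 0]'

```text
clock: 17.0
position: [0.5535, 0.1377, 0.1405]
ee_rot: [-0.0, 0.717, 0.697, -0.0]
contact_force: [-3.6, 1.2, 1.4]
width: 0.0113
```

```bash
python3 chk.py
```

```text
[0.5535 0.1377 0.1405] -0.028534590216457618 [-3.6189  1.2363  1.4125] [ 0.3689  0.5984 -0.2902] knuckle [0.5554 0.2122 0.1278] [-0.0009  0.0003 -1.    ]
```

Emit:
drive_tool --targets '[0, 0, -0.3, 0, 0.4, 0, 0, 0, 0, 0, 0, 0, 0, 0]'

```text
clock: 17.25
position: [0.5536, 0.1377, 0.1405]
ee_rot: [-0.001, 0.715, 0.699, -0.0]
contact_force: [-3.8, 1.5, 1.6]
width: 0.011
```

```bash
python3 chk.py
```

```text
[0.5536 0.1377 0.1405] -0.023303744262513686 [-3.7566  1.4952  1.633 ] [ 0.4018  0.9743 -0.6189] knuckle [0.5551 0.2123 0.1278] [-0.0014  0.0003 -1.    ]
```

Emit:
drive_tool --targets '[0, 0, 0.2, 0, -0.3, 0, 0, 0, 0, 0, 0, 0, 0, 0, 0, 0, 0, 0, 0, 0, 0.4, 0, 0, 0, 0, 0, 0, 0.4, 0, 0, 0, 0, 0, 0, 0.4, 0, 0, 0, 0, 0, 0, 0.4]' --grip_force 20

```text
clock: 18.0
position: [0.5544, 0.1375, 0.1406]
ee_rot: [0.0, 0.716, 0.698, 0.0]
contact_force: [0.7, -0.2, -0.7]
width: 0.0344
```

```bash
python3 chk.py; python3 look.py m s
```

```text
[0.5544 0.1375 0.1406] -0.02586663337410815 [ 0.6978 -0.238  -0.7002] [-0.0018  0.0111 -0.0072] knuckle [0.5562 0.2121 0.1279] [ 0.0009 -0.0001 -1.    ]
18.0 [0.5544 0.1375 0.1406] -0.02586663337410815 0.034385366189254765 [ 0.6978 -0.238  -0.7002] [-0.0018  0.0111 -0.0072] [ 0.0009 -0.0001 -1.    ]
```

View pics/m_w.png

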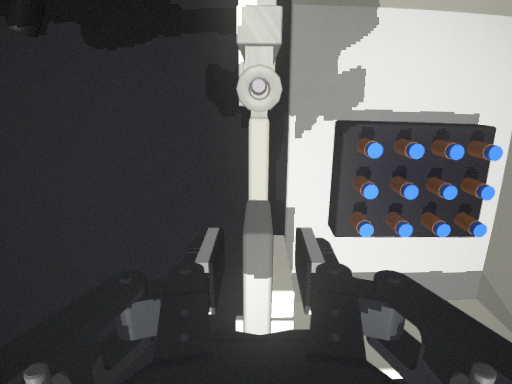

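View pics/m2.png

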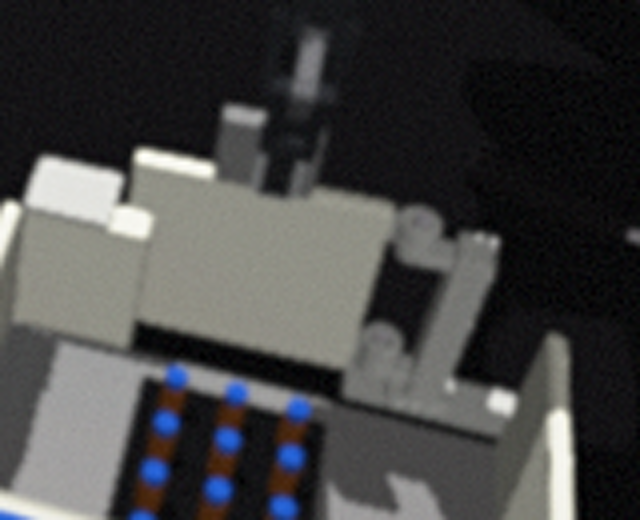

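Emit:
drive_tool --targets '[0, 0, 0, 0, 0, -8, 0.4, 0, 0, 0, 0, 0, -20, 0.4, 0, 0, 0, 0, 0, -30, 0.4, 0, 0, 0, 0, 0, -40, 0.4, 0, 0, 0, 0, -30, -20, 0.4, 0, 0, 0, 0, -50, 0, 0.4, 0, 0, 0, 0, -50, 0, 0.4, 0, 0, 0, 0, -50, 0, 0.4, 0, 0, 0, 0, -20, 0, 0.4, 0, 0, 0, 0, 0, 0, 0.4]'

```text
clock: 19.35
position: [0.3538, 0.1429, 0.2593]
ee_rot: [0.001, 0.716, 0.698, 0.001]
contact_force: [0.9, 0.2, 0.3]
width: 0.0341
```

```bash
python3 look.py n s; python3 - <<'E'
from h import *
im=cv2.cvtColor(get_image("top"),cv2.COLOR_RGB2BGR);cv2.imwrite("pics/n_t.png",im)
cv2.imwrite("pics/n3.png",cv2.resize(im[80:200,120:250],None,fx=5,fy=5,interpolation=cv2.INTER_CUBIC))
E
```

```text
19.35 [0.3538 0.1429 0.2593] -0.02534299031479285 0.03406000957095045 [0.8717 0.1522 0.2636] [-0.0469 -0.033   0.0151] [ 0.0026  0.0004 -1.    ]
```

View pics/n3.png

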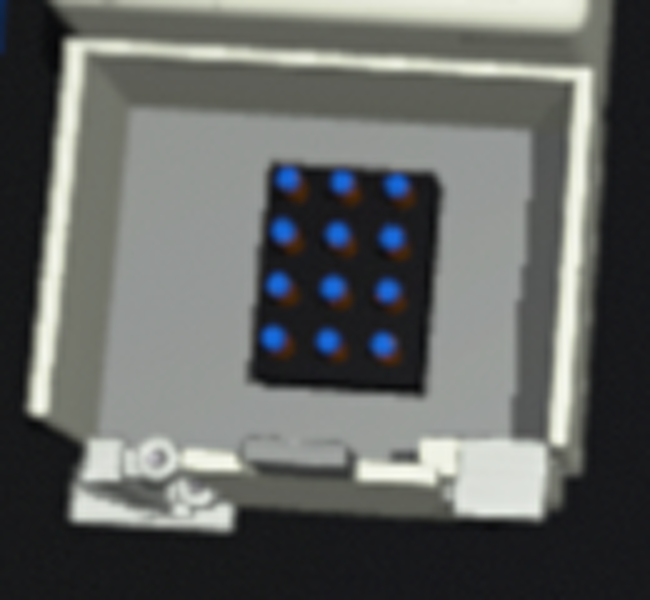

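View pics/n_s.png

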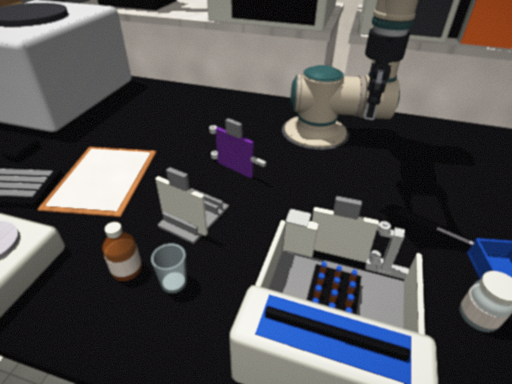

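```bash
python3 - <<'E'
from h import *
c2=lambda x,y:(120+x/5-.4,80+y/5-.4)
a=onz("top",c2(182,459),.132);b=onz("top",c2(437,471),.132);d=a-b
print(a,b,np.linalg.norm(d),np.arctan2(-d[0],d[1]))
print("knuckle top",onz("top",c2(156,458),.128))
E
```

```text
[0.5558 0.1954 0.132 ] [0.5528 0.0663 0.132 ] 0.1290901550761794 -0.02333897349667858
knuckle top [0.5567 0.2097 0.128 ]
```

```bash
python3 -c "
from rig import *
print(sign_off())"
```

```text
the job is handed in; nothing more can be done
None
```

The guard is hung on both hinge pins, swung shut against the stop and released. I handed the job in at about 19.5 s; no verdict was reported.

- **Choosing and lifting:** I took the white panel with knuckles and tongue from the slot nearer the robot, gripped by its tab. The blank and the purple look-alike were left alone. The blank, bottle and beaker look unmoved in the last scene view, and the vial tray in the last scene and top views, by eye only.
- **Hanging:** I hung it about 1 rad open, sighting the upper pin through the knuckle bore. There was no resistance on the way down until it landed on the shoulders. Contact came at the tool height worked out for home (0.1406 m against 0.1407 m), and the reading went about 8 N above the hanging load.
- **Shutting:** I swung it about the hinge axis with the sideways force at about 4 N or less. The twisting moment rose at a yaw of about -0.025 rad, which I took as the stop.
- **Last checks:**
  - The final top view gives the released guard a yaw of -0.023 rad. My rough estimates for the bay are -0.036 to -0.05 rad, so the gap is at most about 0.03 rad against the 0.06 allowed.
  - The tongue is under the keeper in the pictures.
  - The robot is clear of everything.
- **Disagreement:** the cameras differed by up to 4 mm on the pin position. I resolved this by lining up knuckle and pin within the same wrist picture.

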